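# Line up the loom weights by size for the finds photograph

### The job

Finish the row of loom weights on the black photo board for the finds photograph: one of each size, standing upright and centred on the marks (within about a centimetre), running in order from the smallest on the red mark to the largest on the white mark at the other end. The grey weight already standing on the middle mark is in its right place, so leave it there undisturbed, and leave its grey duplicate where it stands on the table.

Things in the scene. Friction and masses are not known exactly. Their poses are not given: they have to be found in the camera images.
- w_cream: Fired-clay loom weight, pale cream, the smallest of the series: 30 mm in diameter, 34 mm high. Round: straight-sided at full width from 0.1 to 0.58 of its height, then tapering to a flat top half as wide, with a small dark cord hole. Stands loose on the table at the start, beyond the board. Origin: centre of its underside, z up.
- w_yellow: Fired-clay loom weight, mustard yellow, the second smallest of the series: 38 mm in diameter, 42 mm high. Round: straight-sided at full width from 0.1 to 0.58 of its height, then tapering to a flat top half as wide, with a small dark cord hole. Stands loose on the table at the start, beyond the board. Origin: centre of its underside, z up.
- w_orange: Fired-clay loom weight, terracotta orange, the second largest of the series: 54 mm in diameter, 58 mm high. Round: straight-sided at full width from 0.1 to 0.58 of its height, then tapering to a flat top half as wide, with a small dark cord hole. Stands loose on the table at the start, beyond the board. Origin: centre of its underside, z up.
- w_brown: Fired-clay loom weight, dark chocolate brown, the largest of the series: 62 mm in diameter, 66 mm high. Round: straight-sided at full width from 0.1 to 0.58 of its height, then tapering to a flat top half as wide, with a small dark cord hole. Stands loose on the table at the start, beyond the board. Origin: centre of its underside, z up.
- w_grey_set: Grey fired-clay loom weight, the middle size: 46 mm in diameter, 50 mm high, same shape as the others. It already stands in its right place on the white mark in the middle of the board and must stay there. Origin: centre of its underside, z up.
- w_grey_spare: Grey fired-clay loom weight, duplicate of the one on the board (46 mm in diameter, 50 mm high). Stands loose on the table among the others at the start; not wanted in the row, leave it where it stands. Origin: centre of its underside, z up.
- mark_red: Red painted disc, 50 mm across, flat, at one end of the row of marks (either end): the place of the smallest weight. The board is a fixed matt black slab 5 mm thick, 100 x 430 mm, flat on the table between robot and loose weights; five marks in a straight row along it, 85 mm apart, the middle one under the grey weight. Origin: its centre, on the upper face of the board, 5 mm above the table.
- mark_far: White painted disc, 50 mm across, flat, at the other end of the row from the red one: the place of the largest weight. Origin: its centre, on the upper face of the board, 5 mm above the table.
- mark_inner_a: White painted disc, 50 mm across, flat, one of the two between the middle of the row and its ends; it may be next to the red mark or next to the white end mark. The one beside the red mark takes the second smallest weight, the other the second largest. Origin: its centre, on the upper face of the board, 5 mm above the table.
- mark_inner_b: White painted disc, 50 mm across, flat, one of the two between the middle of the row and its ends; it may be next to the red mark or next to the white end mark. The one beside the red mark takes the second smallest weight, the other the second largest. Origin: its centre, on the upper face of the board, 5 mm above the table.
Things that resemble listed ones, but are neither listed nor needed, are in the scene too. What is shaped like the w_cream but turquoise is not meant.

How it is judged:
By the outcome, as a careful person would: the job done as asked, in the order asked, and still so for the second after the job is handed in, with the robot touching nothing.
It also fails if it takes over 106 s, if anything falls off the work surface, if the arm or the gripper's body presses on something with over 40 N, if the wrist force passes 120 N, or if a joint passes its speed limit or range.

### The arm

A 7-joint arm with a two-finger parallel gripper is mounted at the origin on the work surface. World frame = base frame: x ahead of the robot, y to its left, z up, the work surface at z = 0. Lengths are in mm, angles in rad, forces in N, time in s.
With the tool pointing down it reaches from about 400 to 875 mm from the base axis. Payload 4.4 kg.
Tool frame: the origin (TCP) lies at the very end of the fingers, on their centre line; the grasp point (between the pads) lies 19 mm behind it; z points along the fingers, y is the line along which they close (so a half turn about z gives the same grasp; the last joint's range is limited). The gripper opens to 85 mm and grips with 20 to 120 N. Pads are 22 mm wide; open, the fingers measure 114 mm over their backs; the gripper's body (76 mm by 85 mm) begins 54 mm behind the grasp point. The pads swing forward as they close: fully open they stand 13 mm farther back than shut.
Start: joints at [-1.222, 0.628, 0.038, 1.517, -0.027, 0.996, -0.02], TCP at [261.933, 594.902, 231.313] pointing down, gripper open.
Joint ranges: [-3.06, 3.06], [-0.37, 2.12], [-1.25, 1.32], [0.18, 2.47], [-1.1, 4.24], [0.23, 1.98], [-2.94, 2.94]. Speed limits (rad/s): [2.57, 2.57, 3.14, 3.14, 3.14, 3.14, 3.14].

### API

Orientations are given as [roll, pitch, yaw] about the fixed x, y, z axes, in that order (R = Rz(yaw) Ry(pitch) Rx(roll)).
In Python, from cell import read_state, get_image, camera_params, finish_job gives the robot as it stands.
- The arm moves only by the tool arm_command, never from a script. Its argument "deltas" is a list of rows, each an object of numbers: "dx", "dy", "dz": the shift along the world's x, y, z in m; "yaw": the turn about the world's z in degrees; "jaw": the opening, from 0 (shut) to 1 (fully open). A call has 1 to 20 rows; each row is the pose to reach, as a shift and turn from the pose commanded when the call began; what a row does not reach only later rows make up. A row lasts 1/10 s, in which the tool goes at most 50 mm and 8.59 degrees, less where a joint would pass 70% of its speed; a pose out of reach is approached as far as the arm can. A call with a gripper value outside its range is refused whole. The fingers move at their own pace and stop on an object; the grip force is fixed at half the most. Time passes only in rows, so rows that repeat a pose let the fingers close. It gives the time, the measured TCP pose, the force, the opening and the grip force at its end, in the units of the state.
- read_state(): the state, without advancing time (a new reading comes with each control period).
- get_image(name): name is "scene" or "top"; returns (picture, depth): 400x640x3 uint8, red, green, blue; 400x640 float32, mm along the optical axis (not along the pixel's ray), 0 where there is no reading.
- camera_params(name): a dict with "camera_matrix" (3x3 intrinsics, pixels), "k1" (the pictures are not rectified: a ray, as slopes to the right and down, at radius r is drawn at 1 + k1 r^2 times it, then the intrinsics apply), "extrinsics" (4x4, takes a point from camera to world coordinates). Camera axes: x right, y down, z forward; pixel columns grow to the right and rows downward; lengths in mm; the calibration is good to about 2 mm. A picture is of the moment at which its call begins. camera_params takes no time and is no camera call.
- finish_job(): hands the job in; it is judged then, once.
The state is a dict: "clock": time; "qpos": joint angles; "qd": joint speeds; "tau": joint torques, N m; "eef_pos": TCP position; "tool_rot": TCP orientation; "force": force on the tool from outside, world axes, zero at the start; "torque": the same for the moment, N m; "width": finger opening in mm; "gripper_force": force on a finger pad.
Only numpy, scipy, OpenCV 4.12 (cv2) and the standard library are available. Lean on these libraries where they do the work, as an engineer would, in place of code of your own. Each camera call takes 0.05 s, during which the arm holds its last target. There are 200 camera calls.

## Working session

There is one attempt and no reset: what is moved stays moved. The work goes in short steps, Python scripts to look and compute and a tool call to move; the robot and the scene stay as the last step left them, time stands still between calls to the robot, and variables do not carry over. Pictures are saved under pics/ and viewed, at most 14 in all, crops included, and the job is handed in when it is done.

Besides the shell and the picture viewer there is one more tool, called after ">>>" in YAML: its name, and indented under it one key for each argument. arm_command: Moves the arm, as the interface text tells. Its arguments: {"type":"object","properties":{"deltas":{"type":"array"}},"required":["deltas"]}

```bash
mkdir -p pics
cat > h.py <<'E'
import numpy as np, cv2
from cell import *
def shot(cam,fn=None):
    im,d=get_image(cam)
    if fn: cv2.imwrite('pics/'+fn,im[:,:,::-1])
    return im,d
def world(cam,u,v,z=None,depth=None):
    """pixel -> world at plane height z or at given depth"""
    p=camera_params(cam);K=np.array(p['camera_matrix']);T=np.array(p['extrinsics']);k=p['k1']
    a=np.array([(u-K[0,2])/K[0,0],(v-K[1,2])/K[1,1]]);s=a.copy()
    for _ in range(30): s=a/(1+k*(s@s))
    r=np.array([s[0],s[1],1.])
    w=T[:3,:3]@r;o=T[:3,3]
    t=depth if z is None else (z-o[2])/w[2]
    return o+t*w
E
python3 - <<'E'
from h import *
for c in('top','scene'):
    im,d=shot(c,c+'0.png');np.savez(c+'0.npz',im=im,d=d)
    print(camera_params(c))
print(read_state())
E
```

```text
{'camera_matrix': array([[437.01043601,   0.        , 317.59870038],
       [  0.        , 437.01043601, 199.49969375],
       [  0.        ,   0.        ,   1.        ]]), 'k1': -0.11632483109320436, 'extrinsics': array([[-1.65518811e-02, -9.81902315e-01,  1.88663402e-01,
         3.51288475e+02],
       [-9.99677916e-01,  1.26210496e-02, -2.20175837e-02,
         3.25111994e+01],
       [ 1.92379863e-02, -1.88967069e-01, -9.81794962e-01,
         1.02491609e+03],
       [ 0.00000000e+00,  0.00000000e+00,  0.00000000e+00,
         1.00000000e+00]])}
{'camera_matrix': array([[520.45738994,   0.        , 318.86209228],
       [  0.        , 520.45738994, 187.40352717],
       [  0.        ,   0.        ,   1.        ]]), 'k1': 0.04587033536277803, 'extrinsics': array([[-3.38123846e-01,  5.40276029e-01, -7.70567373e-01,
         1.41194318e+03],
       [ 9.40897483e-01,  2.11124449e-01, -2.64836540e-01,
         2.96411324e+02],
       [ 1.96007779e-02, -8.14572452e-01, -5.79730567e-01,
         6.70222367e+02],
       [ 0.00000000e+00,  0.00000000e+00,  0.00000000e+00,
         1.00000000e+00]])}
{'clock': 0.1, 'qpos': array([-1.22179144,  0.62922359,  0.03843289,  1.51827505, -0.02700063,
        0.99628677, -0.01994937]), 'qd': array([-4.48452606e-04, -2.10218852e-03, -7.68139341e-04, -6.24567959e-05,
        1.15194794e-03, -1.06041343e-03,  1.22272204e-03]), 'tau': array([ 3.11401105e-03, -5.64527607e+01,  1.23018421e+00, -1.93972796e+01,
        1.11648950e-02,  5.40347464e-03, -3.12052600e-05]), 'eef_pos': array([261.69841421, 594.38248319, 230.49803552]), 'tool_rot': array([-3.13991736e+00,  7.69722856e-06,  2.72684751e+00]), 'force': array([-0.1142239 ,  0.52846073, -0.36704438]), 'torque': array([-0.01819162,  0.03053799,  0.00945896]), 'gripper_force': 0.0, 'width': 85.24327291825792}
```

View pics/top0.png

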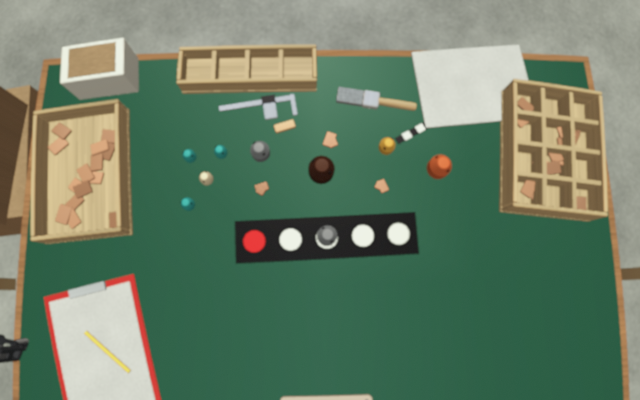

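View pics/scene0.png

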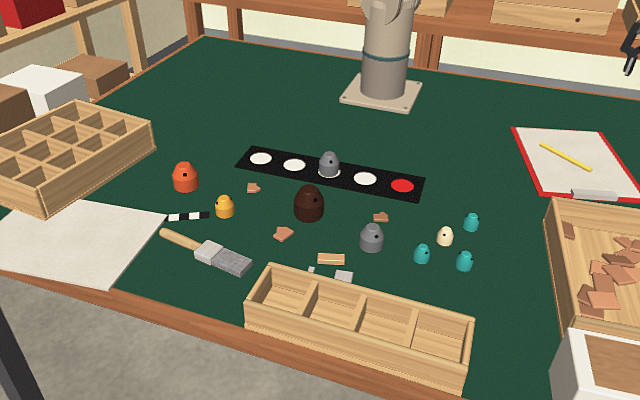

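```bash
cat >> h.py <<'E'
def proj(cam,P):
    p=camera_params(cam);K=np.array(p['camera_matrix']);T=np.array(p['extrinsics'])
    c=(np.asarray(P)-T[:3,3])@T[:3,:3];s=c[:,:2]/c[:,2:]
    s=s*(1+p['k1']*(s**2).sum(1,keepdims=True))
    return s*[K[0,0],K[1,1]]+K[:2,2]
def cloud(cam,d):
    p=camera_params(cam);K=np.array(p['camera_matrix']);T=np.array(p['extrinsics'])
    v,u=np.mgrid[:400,:640];a=np.stack([(u-K[0,2])/K[0,0],(v-K[1,2])/K[1,1]],-1);s=a.copy()
    for _ in range(15): s=a/(1+p['k1']*(s**2).sum(-1,keepdims=True))
    return np.concatenate([s*d[...,None],d[...,None]],-1)@T[:3,:3].T+T[:3,3]
def locate(cam,d,xy,D,H,base=0.,cut=8):
    """centre by matching the centroid of the depth mask above base+cut to the modelled silhouette"""
    W=cloud(cam,d);m=(W[...,2]>base+cut)&(W[...,2]<base+H+15)&(np.hypot(W[...,0]-xy[0],W[...,1]-xy[1])<D/2+14)&(d>0)
    v,u=np.nonzero(m);c=np.array([u.mean(),v.mean()]);t=np.linspace(0,2*np.pi,40)
    xy=np.array(xy,float)
    def f(q):
        P=[[q[0]+r*np.cos(a),q[1]+r*np.sin(a),base+z] for r,z in((D/2,cut),(D/2,.58*H),(D/4,H)) for a in t]
        h=cv2.convexHull(proj(cam,P).astype(np.float32)*16);M=cv2.moments(h)
        return np.array([M['m10'],M['m01']])/M['m00']/16, M['m00']/256
    for _ in range(6):
        e=c-f(xy)[0];J=np.stack([f(xy+g)[0]-f(xy)[0] for g in np.eye(2)*5],1)/5
        xy=xy+np.linalg.solve(J,e)
    return xy,len(u),f(xy)[1]
DIM=dict(cream=(30,34),yellow=(38,42),grey=(46,50),spare=(46,50),orange=(54,58),brown=(62,66))
E
python3 - <<'E'
from h import *
im={c:np.load(c+'0.npz')['im'] for c in('top','scene')};d={c:np.load(c+'0.npz')['d'] for c in('top','scene')}
px=dict(cream=(206,178),yellow=(388,145),grey=(327,233),spare=(261,149),orange=(440,165),brown=(322,168))
for n,(u,v) in px.items():
    D,H=DIM[n];b=5 if n=='grey' else 0
    xy=world('top',u,v,z=H*.6+b)[:2]
    print(n,xy.round(0),*[(r[0].round(1),r[1],round(r[2])) for r in(locate(c,d[c],xy,D,H,b) for c in d)])
seeds=dict(top=[(254,241),(290,239),(363,236),(399,234)],scene=[(402,186),(365,179),(294,165),(260,158)])
for c in d:
  for s in seeds[c]:
    q=im[c].astype(int);m=np.uint8(q[...,0]>130)
    n,l=cv2.connectedComponents(m,connectivity=4);v,u=np.nonzero(l==l[s[1],s[0]])
    print(c,s,len(u),world(c,u.mean(),v.mean(),z=5).round(1))
W=cloud('top',d['top']);print('table z',[W[v,u].round(1) for u,v in((300,330),(220,220),(450,300))])
a=cv2.resize(im['top'][125:225,170:370],(800,400),interpolation=2)
b=cv2.resize(im['scene'][195:285,330:490],(800,450),interpolation=2)
cv2.imwrite('pics/crop.png',np.vstack([a[:,:,::-1][:290],b[:,:,::-1][:310]]))
E
```

```text
cream [600. 274.] (array([602.1, 276.4]), 138, 139) (array([603.8, 278.5]), 233, 231)
yellow [ 675. -162.] (array([ 677.1, -160.5]), 217, 219) (array([ 679.1, -159. ]), 342, 335)
grey [464. -10.] (array([459.2,  -9.1]), 325, 333) (array([461.5,  -8.8]), 389, 392)
spare [666. 143.] (array([665.8, 147.6]), 322, 328) (array([667.9, 147.6]), 573, 571)
orange [ 621. -283.] (array([ 622.4, -283.7]), 458, 462) (array([ 624.3, -282.6]), 619, 625)
brown [615.  -1.] (array([616.4,   1.1]), 593, 606) (array([618.4,   1.3]), 919, 910)
top (254, 241) 415 [450.7 160.3   5. ]
top (290, 239) 422 [454.1  75.6   5. ]
top (363, 236) 408 [460.5 -94.4   5. ]
top (399, 234) 406 [ 463.4 -179.4    5. ]
scene (402, 186) 235 [452.5 162.    5. ]
scene (365, 179) 230 [455.8  76.8   5. ]
scene (294, 165) 208 [461.8 -93.4   5. ]
scene (260, 158) 197 [ 465.  -178.4    5. ]
table z [array([245.4,  54.7,  -2.7]), array([501.5, 241.6,   1.2]), array([ 304.8, -296.7,   -1.1])]
```

View pics/crop.png

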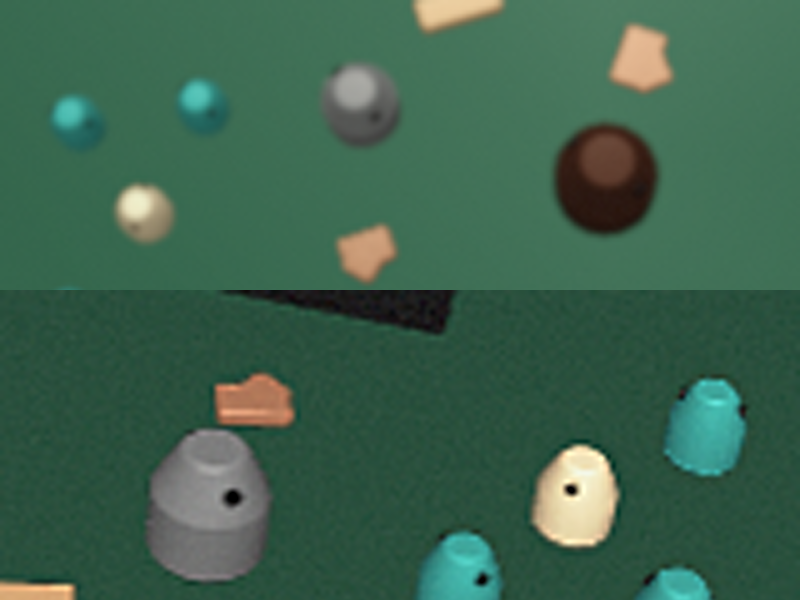

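The only cream weight is at top (206,178), with the hole and colour matching in the scene crop. The turquoise look-alikes at (189,155), (220,151) and (187,203) are excluded. Yellow is at (388,145), orange (440,165) and brown (322,168). The grey spare at (261,149) stays where it is. The red end of the row is at y=+161. I'll start with cream.

>>> arm_command:
  deltas:
    - {"dx": 0.341, "dy": -0.317, "dz": -0.08, "yaw": -66, "jaw": 0.55}
    - {"dx": 0.341, "dy": -0.317, "dz": -0.08, "yaw": -66, "jaw": 0.55}
    - {"dx": 0.341, "dy": -0.317, "dz": -0.08, "yaw": -66, "jaw": 0.55}
    - {"dx": 0.341, "dy": -0.317, "dz": -0.08, "yaw": -66, "jaw": 0.55}
    - {"dx": 0.341, "dy": -0.317, "dz": -0.08, "yaw": -66, "jaw": 0.55}
    - {"dx": 0.341, "dy": -0.317, "dz": -0.08, "yaw": -66, "jaw": 0.55}
    - {"dx": 0.341, "dy": -0.317, "dz": -0.08, "yaw": -66, "jaw": 0.55}
    - {"dx": 0.341, "dy": -0.317, "dz": -0.08, "yaw": -66, "jaw": 0.55}
    - {"dx": 0.341, "dy": -0.317, "dz": -0.08, "yaw": -66, "jaw": 0.55}
    - {"dx": 0.341, "dy": -0.317, "dz": -0.08, "yaw": -66, "jaw": 0.55}
    - {"dx": 0.341, "dy": -0.317, "dz": -0.08, "yaw": -66, "jaw": 0.55}
    - {"dx": 0.341, "dy": -0.317, "dz": -0.08, "yaw": -66, "jaw": 0.55}
    - {"dx": 0.341, "dy": -0.317, "dz": -0.08, "yaw": -66, "jaw": 0.55}
    - {"dx": 0.341, "dy": -0.317, "dz": -0.08, "yaw": -66, "jaw": 0.55}
    - {"dx": 0.341, "dy": -0.317, "dz": -0.08, "yaw": -66, "jaw": 0.55}

```text
clock: 1.6
eef_pos: [602.1, 279.4, 151.6]
tool_rot: [-3.142, -0.001, 1.577]
force: [-0.2, -0.4, -0.3]
width: 47.4
gripper_force: 0.0
```

>>> arm_command:
  deltas:
    - {"dx": 0.001, "dy": -0.002, "dz": -0.04, "jaw": 0.55}
    - {"dx": 0.001, "dy": -0.002, "dz": -0.08, "jaw": 0.55}
    - {"dx": 0.001, "dy": -0.002, "dz": -0.11, "jaw": 0.55}
    - {"dx": 0.001, "dy": -0.002, "dz": -0.13, "jaw": 0.55}
    - {"dx": 0.001, "dy": -0.002, "dz": -0.14, "jaw": 0.55}
    - {"dx": 0.001, "dy": -0.002, "dz": -0.147, "jaw": 0.55}
    - {"dx": 0.001, "dy": -0.002, "dz": -0.147, "jaw": 0.55}
    - {"dx": 0.001, "dy": -0.002, "dz": -0.147, "jaw": 0.55}

```text
invalid input at $.deltas[0]: expected keys dx, dy, dz, yaw, jaw
```

Run:
```python
from h import *
im,d=shot('scene');s=read_state();print(s['eef_pos'],s['force'])
cv2.imwrite('pics/c1.png',cv2.resize(im[150:290,350:550],(800,560),interpolation=2)[:,:,::-1])
```

```text
[602.31758086 279.05197684 151.57168064] [-0.06778494  0.25788184  0.74324856]
```

View pics/c1.png

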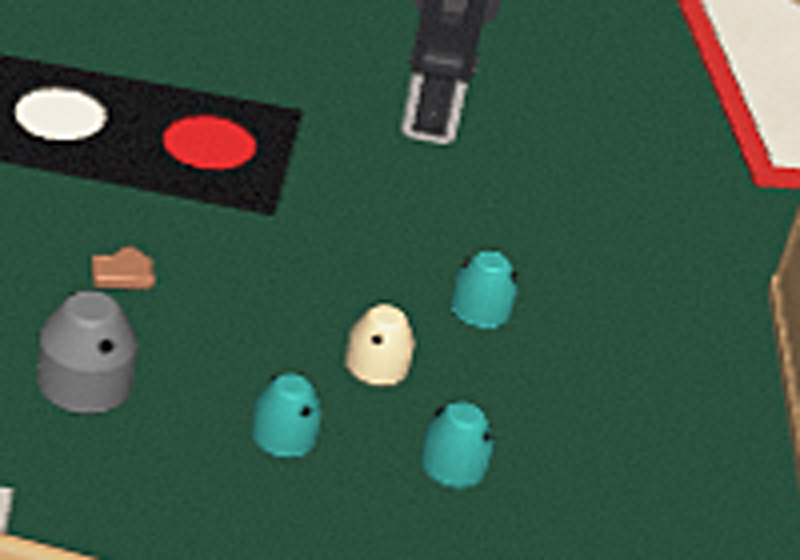

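The move was refused because a row needs every key. The gripper is still raised at scene (460,175), above and behind the cream weight. I'll resend with yaw included.

>>> arm_command:
  deltas:
    - {"dx": 0.001, "dy": -0.002, "dz": -0.04, "yaw": 0, "jaw": 0.55}
    - {"dx": 0.001, "dy": -0.002, "dz": -0.08, "yaw": 0, "jaw": 0.55}
    - {"dx": 0.001, "dy": -0.002, "dz": -0.11, "yaw": 0, "jaw": 0.55}
    - {"dx": 0.001, "dy": -0.002, "dz": -0.13, "yaw": 0, "jaw": 0.55}
    - {"dx": 0.001, "dy": -0.002, "dz": -0.14, "yaw": 0, "jaw": 0.55}
    - {"dx": 0.001, "dy": -0.002, "dz": -0.147, "yaw": 0, "jaw": 0.55}
    - {"dx": 0.001, "dy": -0.002, "dz": -0.147, "yaw": 0, "jaw": 0.55}
    - {"dx": 0.001, "dy": -0.002, "dz": -0.147, "yaw": 0, "jaw": 0.55}

```text
clock: 2.45
eef_pos: [604.7, 276.3, 5.4]
tool_rot: [3.14, -0.001, 1.575]
force: [-0.4, -0.2, 0.8]
width: 46.8
gripper_force: 0.0
```

Run:
```python
from h import *
im,d=shot('scene');s=read_state();print(s['eef_pos'],s['force'])
cv2.imwrite('pics/c2.png',cv2.resize(im[170:290,380:520],(700,600),interpolation=2)[:,:,::-1])
```

```text
[604.82692324 276.31887979   5.61749329] [-0.95071859  0.19918203  0.30524687]
```

View pics/c2.png

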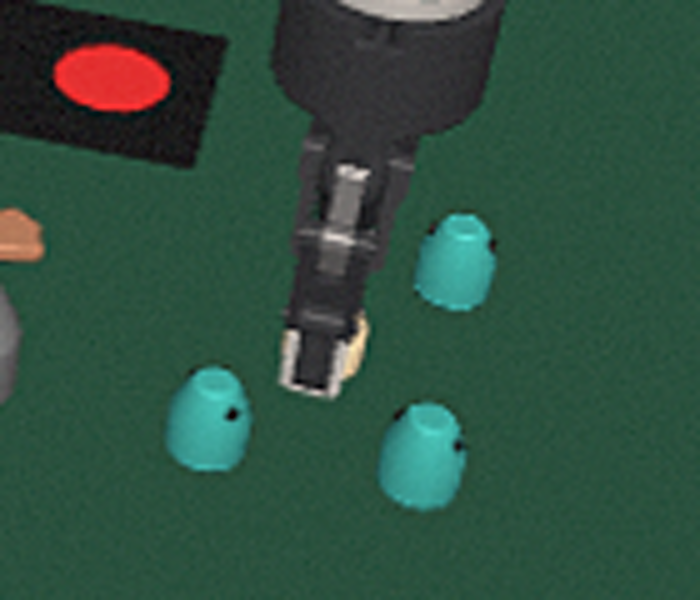

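>>> arm_command:
  deltas:
    - {"dx": -0.001, "dy": 0.001, "dz": -0.003, "yaw": 0, "jaw": 0.55}
    - {"dx": -0.001, "dy": 0.001, "dz": -0.003, "yaw": 0, "jaw": 0.0}
    - {"dx": -0.001, "dy": 0.001, "dz": -0.003, "yaw": 0, "jaw": 0.0}
    - {"dx": -0.001, "dy": 0.001, "dz": -0.003, "yaw": 0, "jaw": 0.0}
    - {"dx": -0.001, "dy": 0.001, "dz": -0.003, "yaw": 0, "jaw": 0.0}
    - {"dx": -0.001, "dy": 0.001, "dz": -0.003, "yaw": 0, "jaw": 0.0}
    - {"dx": -0.001, "dy": 0.001, "dz": -0.003, "yaw": 0, "jaw": 0.0}
    - {"dx": -0.001, "dy": 0.001, "dz": -0.003, "yaw": 0, "jaw": 0.0}

```text
clock: 3.3
eef_pos: [603.2, 277.2, 1.9]
tool_rot: [3.141, -0.001, 1.575]
force: [-1.2, 1.4, 5.5]
width: 27.7
gripper_force: 59.6
```

>>> arm_command:
  deltas:
    - {"dx": 0, "dy": 0, "dz": 0.01, "yaw": 0, "jaw": 0.0}
    - {"dx": 0, "dy": 0, "dz": 0.02, "yaw": 0, "jaw": 0.0}
    - {"dx": 0, "dy": 0, "dz": 0.03, "yaw": 0, "jaw": 0.0}
    - {"dx": 0, "dy": 0, "dz": 0.05, "yaw": 0, "jaw": 0.0}
    - {"dx": 0, "dy": 0, "dz": 0.07, "yaw": 0, "jaw": 0.0}
    - {"dx": 0, "dy": 0, "dz": 0.09, "yaw": 0, "jaw": 0.0}
    - {"dx": 0, "dy": 0, "dz": 0.09, "yaw": 0, "jaw": 0.0}

```text
clock: 4.0
eef_pos: [605.3, 277.6, 95.0]
tool_rot: [3.136, -0.002, 1.575]
force: [0.8, 0.1, -0.2]
width: 28.1
gripper_force: 59.1
```

Run:
```python
from h import *
im,d=shot('scene')
cv2.imwrite('pics/c3.png',cv2.resize(im[130:270,380:520],(600,600),interpolation=2)[:,:,::-1])
```

```text
(no output)
```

View pics/c3.png

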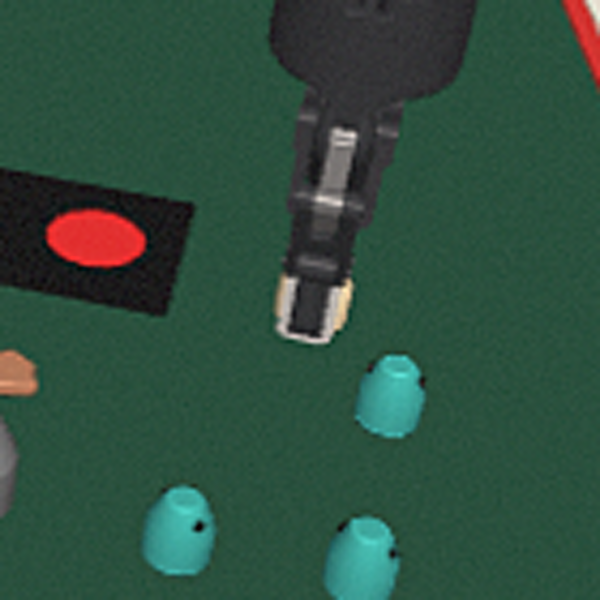

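Cream is held between the fingers at crop (312,305). I'll carry it to the red mark.

>>> arm_command:
  deltas:
    - {"dx": -0.01, "dy": -0.008, "dz": 0, "yaw": 0, "jaw": 0}
    - {"dx": -0.03, "dy": -0.023, "dz": 0, "yaw": 0, "jaw": 0}
    - {"dx": -0.053, "dy": -0.041, "dz": 0, "yaw": 0, "jaw": 0}
    - {"dx": -0.077, "dy": -0.059, "dz": 0, "yaw": 0, "jaw": 0}
    - {"dx": -0.1, "dy": -0.077, "dz": 0, "yaw": 0, "jaw": 0}
    - {"dx": -0.122, "dy": -0.094, "dz": 0, "yaw": 0, "jaw": 0}
    - {"dx": -0.14, "dy": -0.108, "dz": 0, "yaw": 0, "jaw": 0}
    - {"dx": -0.15, "dy": -0.115, "dz": -0.01, "yaw": 0, "jaw": 0}
    - {"dx": -0.152, "dy": -0.117, "dz": -0.03, "yaw": 0, "jaw": 0}
    - {"dx": -0.152, "dy": -0.117, "dz": -0.05, "yaw": 0, "jaw": 0}
    - {"dx": -0.152, "dy": -0.117, "dz": -0.06, "yaw": 0, "jaw": 0}
    - {"dx": -0.152, "dy": -0.117, "dz": -0.06, "yaw": 0, "jaw": 0}
    - {"dx": -0.152, "dy": -0.117, "dz": -0.06, "yaw": 0, "jaw": 0}

```text
clock: 5.35
eef_pos: [450.9, 159.8, 31.3]
tool_rot: [-3.141, 0.0, 1.575]
force: [-0.2, 0.3, -0.4]
width: 27.9
gripper_force: 59.2
```

>>> arm_command:
  deltas:
    - {"dx": 0.001, "dy": 0.001, "dz": -0.01, "yaw": 0, "jaw": 0}
    - {"dx": 0.001, "dy": 0.001, "dz": -0.018, "yaw": 0, "jaw": 0}
    - {"dx": 0.001, "dy": 0.001, "dz": -0.022, "yaw": 0, "jaw": 0}
    - {"dx": 0.001, "dy": 0.001, "dz": -0.024, "yaw": 0, "jaw": 0}
    - {"dx": 0.001, "dy": 0.001, "dz": -0.024, "yaw": 0, "jaw": 0}

```text
clock: 5.85
eef_pos: [451.9, 160.9, 7.0]
tool_rot: [-3.141, 0.0, 1.575]
force: [-0.7, 0.9, -0.2]
width: 27.8
gripper_force: 59.3
```

>>> arm_command:
  deltas:
    - {"dx": 0, "dy": 0, "dz": 0, "yaw": 0, "jaw": 0.55}
    - {"dx": 0, "dy": 0, "dz": 0, "yaw": 0, "jaw": 0.55}
    - {"dx": 0, "dy": 0, "dz": 0, "yaw": 0, "jaw": 0.55}
    - {"dx": 0, "dy": 0, "dz": 0, "yaw": 0, "jaw": 0.55}
    - {"dx": 0, "dy": 0, "dz": 0.03, "yaw": 0, "jaw": 0.55}
    - {"dx": 0, "dy": 0, "dz": 0.07, "yaw": 0, "jaw": 0.6}
    - {"dx": 0, "dy": 0, "dz": 0.11, "yaw": 0, "jaw": 0.65}
    - {"dx": 0, "dy": 0, "dz": 0.15, "yaw": 0, "jaw": 0.7}

```text
clock: 6.65
eef_pos: [451.5, 160.7, 158.8]
tool_rot: [-3.141, 0.0, 1.575]
force: [1.3, 1.3, 0.6]
width: 59.7
gripper_force: 0.0
```

>>> arm_command:
  deltas:
    - {"dx": 0.226, "dy": -0.321, "dz": 0, "yaw": 0, "jaw": 0.68}
    - {"dx": 0.226, "dy": -0.321, "dz": 0, "yaw": 0, "jaw": 0.68}
    - {"dx": 0.226, "dy": -0.321, "dz": 0, "yaw": 0, "jaw": 0.68}
    - {"dx": 0.226, "dy": -0.321, "dz": 0, "yaw": 0, "jaw": 0.68}
    - {"dx": 0.226, "dy": -0.321, "dz": 0, "yaw": 0, "jaw": 0.68}
    - {"dx": 0.226, "dy": -0.321, "dz": 0, "yaw": 0, "jaw": 0.68}
    - {"dx": 0.226, "dy": -0.321, "dz": 0, "yaw": 0, "jaw": 0.68}
    - {"dx": 0.226, "dy": -0.321, "dz": 0, "yaw": 0, "jaw": 0.68}
    - {"dx": 0.226, "dy": -0.321, "dz": 0, "yaw": 0, "jaw": 0.68}
    - {"dx": 0.226, "dy": -0.321, "dz": -0.04, "yaw": 0, "jaw": 0.68}
    - {"dx": 0.226, "dy": -0.321, "dz": -0.08, "yaw": 0, "jaw": 0.68}
    - {"dx": 0.226, "dy": -0.321, "dz": -0.1, "yaw": 0, "jaw": 0.68}
    - {"dx": 0.226, "dy": -0.321, "dz": -0.1, "yaw": 0, "jaw": 0.68}
    - {"dx": 0.226, "dy": -0.321, "dz": -0.1, "yaw": 0, "jaw": 0.68}

```text
clock: 8.05
eef_pos: [677.9, -159.7, 57.6]
tool_rot: [-3.141, -0.0, 1.575]
force: [0.3, -0.8, 1.3]
width: 58.2
gripper_force: 0.0
```

Run:
```python
from h import *
for c in('top','scene'):
    im,d=shot(c)
    print(c,'cream',locate(c,d,(451.6,161),30,34,5),'grey',locate(c,d,(460.4,-9),46,50,5))
s=read_state();print(s['eef_pos'])
```

```text
top cream (array([449.11222769, 161.13274287]), 136, 142.54658658918925) grey (array([nan, nan]), 0, 0.0)
scene cream (array([451.76862056, 160.78347574]), 167, 171.07395728724077) grey (array([460.99637946,  -8.92709781]), 384, 391.4936820839066)
[ 679.1647592  -160.28565932   59.25422307]h.py:29: RuntimeWarning: Mean of empty slice.
  v,u=np.nonzero(m);c=np.array([u.mean(),v.mean()]);t=np.linspace(0,2*np.pi,40)
  ret = ret.dtype.type(ret / rcount)
h.py:34: RuntimeWarning: invalid value encountered in divide
  return np.array([M['m10'],M['m01']])/M['m00']/16, M['m00']/256
```

>>> arm_command:
  deltas:
    - {"dx": 0, "dy": 0, "dz": -0.025, "yaw": 0, "jaw": 0.68}
    - {"dx": 0, "dy": 0, "dz": -0.042, "yaw": 0, "jaw": 0.68}
    - {"dx": 0, "dy": 0, "dz": -0.052, "yaw": 0, "jaw": 0.68}
    - {"dx": 0, "dy": 0, "dz": -0.055, "yaw": 0, "jaw": 0.68}
    - {"dx": 0, "dy": 0, "dz": -0.055, "yaw": 0, "jaw": 0.68}
    - {"dx": 0, "dy": 0, "dz": -0.055, "yaw": 0, "jaw": 0}
    - {"dx": 0, "dy": 0, "dz": -0.055, "yaw": 0, "jaw": 0}
    - {"dx": 0, "dy": 0, "dz": -0.055, "yaw": 0, "jaw": 0}
    - {"dx": 0, "dy": 0, "dz": -0.055, "yaw": 0, "jaw": 0}
    - {"dx": 0, "dy": 0, "dz": -0.055, "yaw": 0, "jaw": 0}
    - {"dx": 0, "dy": 0, "dz": -0.055, "yaw": 0, "jaw": 0}
    - {"dx": 0, "dy": 0, "dz": -0.055, "yaw": 0, "jaw": 0}

```text
clock: 9.35
eef_pos: [678.9, -160.5, 3.6]
tool_rot: [3.14, 0.001, 1.575]
force: [-0.2, 0.5, 6.2]
width: 36.4
gripper_force: 60.5
```

>>> arm_command:
  deltas:
    - {"dx": 0, "dy": 0, "dz": 0.015, "yaw": 0, "jaw": 0}
    - {"dx": 0, "dy": 0, "dz": 0.04, "yaw": 0, "jaw": 0}
    - {"dx": 0, "dy": 0, "dz": 0.07, "yaw": 0, "jaw": 0}
    - {"dx": -0.01, "dy": 0.011, "dz": 0.1, "yaw": 0, "jaw": 0}
    - {"dx": -0.03, "dy": 0.032, "dz": 0.11, "yaw": 0, "jaw": 0}
    - {"dx": -0.055, "dy": 0.058, "dz": 0.11, "yaw": 0, "jaw": 0}
    - {"dx": -0.08, "dy": 0.084, "dz": 0.11, "yaw": 0, "jaw": 0}
    - {"dx": -0.105, "dy": 0.111, "dz": 0.11, "yaw": 0, "jaw": 0}
    - {"dx": -0.13, "dy": 0.137, "dz": 0.11, "yaw": 0, "jaw": 0}
    - {"dx": -0.155, "dy": 0.163, "dz": 0.11, "yaw": 0, "jaw": 0}
    - {"dx": -0.18, "dy": 0.19, "dz": 0.11, "yaw": 0, "jaw": 0}
    - {"dx": -0.2, "dy": 0.211, "dz": 0.11, "yaw": 0, "jaw": 0}
    - {"dx": -0.215, "dy": 0.227, "dz": 0.11, "yaw": 0, "jaw": 0}
    - {"dx": -0.223, "dy": 0.236, "dz": 0.1, "yaw": 0, "jaw": 0}
    - {"dx": -0.223, "dy": 0.236, "dz": 0.08, "yaw": 0, "jaw": 0}
    - {"dx": -0.223, "dy": 0.236, "dz": 0.05, "yaw": 0, "jaw": 0}
    - {"dx": -0.223, "dy": 0.236, "dz": 0.03, "yaw": 0, "jaw": 0}
    - {"dx": -0.223, "dy": 0.236, "dz": 0.03, "yaw": 0, "jaw": 0}
    - {"dx": -0.223, "dy": 0.236, "dz": 0.03, "yaw": 0, "jaw": 0}

```text
clock: 11.25
eef_pos: [455.0, 75.8, 32.8]
tool_rot: [-3.141, -0.0, 1.574]
force: [-0.0, 1.0, -0.7]
width: 35.6
gripper_force: 60.1
```

>>> arm_command:
  deltas:
    - {"dx": 0, "dy": 0, "dz": -0.01, "yaw": 0, "jaw": 0}
    - {"dx": 0, "dy": 0, "dz": -0.018, "yaw": 0, "jaw": 0}
    - {"dx": 0, "dy": 0, "dz": -0.022, "yaw": 0, "jaw": 0}
    - {"dx": 0, "dy": 0, "dz": -0.024, "yaw": 0, "jaw": 0}
    - {"dx": 0, "dy": 0, "dz": -0.024, "yaw": 0, "jaw": 0}
    - {"dx": 0, "dy": 0, "dz": -0.024, "yaw": 0, "jaw": 0}

```text
clock: 11.85
eef_pos: [455.5, 76.1, 9.1]
tool_rot: [3.14, -0.0, 1.575]
force: [0.5, 1.0, -1.0]
width: 36.0
gripper_force: 60.1
```

>>> arm_command:
  deltas:
    - {"dx": 0, "dy": 0, "dz": 0, "yaw": 0, "jaw": 0.6}
    - {"dx": 0, "dy": 0, "dz": 0, "yaw": 0, "jaw": 0.6}
    - {"dx": 0, "dy": 0, "dz": 0, "yaw": 0, "jaw": 0.6}
    - {"dx": 0, "dy": 0, "dz": 0, "yaw": 0, "jaw": 0.6}
    - {"dx": 0, "dy": 0, "dz": 0.03, "yaw": 0, "jaw": 0.6}
    - {"dx": 0, "dy": 0, "dz": 0.07, "yaw": 0, "jaw": 0.7}
    - {"dx": 0, "dy": 0, "dz": 0.11, "yaw": 0, "jaw": 0.9}
    - {"dx": 0, "dy": 0, "dz": 0.15, "yaw": 0, "jaw": 0.9}

```text
clock: 12.65
eef_pos: [454.4, 75.7, 159.7]
tool_rot: [-3.141, 0.0, 1.574]
force: [1.7, 0.3, 0.3]
width: 76.9
gripper_force: 0.0
```

>>> arm_command:
  deltas:
    - {"dx": 0.168, "dy": -0.359, "dz": 0, "yaw": 0, "jaw": 0.9}
    - {"dx": 0.168, "dy": -0.359, "dz": 0, "yaw": 0, "jaw": 0.9}
    - {"dx": 0.168, "dy": -0.359, "dz": 0, "yaw": 0, "jaw": 0.9}
    - {"dx": 0.168, "dy": -0.359, "dz": 0, "yaw": 0, "jaw": 0.9}
    - {"dx": 0.168, "dy": -0.359, "dz": 0, "yaw": 0, "jaw": 0.9}
    - {"dx": 0.168, "dy": -0.359, "dz": 0, "yaw": 0, "jaw": 0.9}
    - {"dx": 0.168, "dy": -0.359, "dz": 0, "yaw": 0, "jaw": 0.9}
    - {"dx": 0.168, "dy": -0.359, "dz": 0, "yaw": 0, "jaw": 0.9}
    - {"dx": 0.168, "dy": -0.359, "dz": 0, "yaw": 0, "jaw": 0.9}
    - {"dx": 0.168, "dy": -0.359, "dz": -0.03, "yaw": 0, "jaw": 0.9}
    - {"dx": 0.168, "dy": -0.359, "dz": -0.06, "yaw": 0, "jaw": 0.9}
    - {"dx": 0.168, "dy": -0.359, "dz": -0.08, "yaw": 0, "jaw": 0.9}
    - {"dx": 0.168, "dy": -0.359, "dz": -0.08, "yaw": 0, "jaw": 0.9}
    - {"dx": 0.168, "dy": -0.359, "dz": -0.08, "yaw": 0, "jaw": 0.9}

```text
clock: 14.05
eef_pos: [622.8, -282.9, 78.4]
tool_rot: [-3.141, -0.0, 1.575]
force: [-0.3, -0.0, 0.2]
width: 76.8
gripper_force: 0.0
```

>>> arm_command:
  deltas:
    - {"dx": 0, "dy": 0, "dz": -0.03, "yaw": 0, "jaw": 0.9}
    - {"dx": 0, "dy": 0, "dz": -0.05, "yaw": 0, "jaw": 0.9}
    - {"dx": 0, "dy": 0, "dz": -0.065, "yaw": 0, "jaw": 0.9}
    - {"dx": 0, "dy": 0, "dz": -0.073, "yaw": 0, "jaw": 0.9}
    - {"dx": 0, "dy": 0, "dz": -0.073, "yaw": 0, "jaw": 0.9}
    - {"dx": 0, "dy": 0, "dz": -0.073, "yaw": 0, "jaw": 0.4}
    - {"dx": 0, "dy": 0, "dz": -0.073, "yaw": 0, "jaw": 0}
    - {"dx": 0, "dy": 0, "dz": -0.073, "yaw": 0, "jaw": 0}
    - {"dx": 0, "dy": 0, "dz": -0.073, "yaw": 0, "jaw": 0}
    - {"dx": 0, "dy": 0, "dz": -0.073, "yaw": 0, "jaw": 0}
    - {"dx": 0, "dy": 0, "dz": -0.073, "yaw": 0, "jaw": 0}
    - {"dx": 0, "dy": 0, "dz": -0.073, "yaw": 0, "jaw": 0}

```text
clock: 15.25
eef_pos: [624.1, -283.8, 7.0]
tool_rot: [3.139, 0.001, 1.575]
force: [0.5, 0.4, 5.9]
width: 51.6
gripper_force: 63.7
```

>>> arm_command:
  deltas:
    - {"dx": 0, "dy": 0, "dz": 0.015, "yaw": 0, "jaw": 0}
    - {"dx": 0, "dy": 0, "dz": 0.04, "yaw": 0, "jaw": 0}
    - {"dx": 0, "dy": 0, "dz": 0.07, "yaw": 0, "jaw": 0}
    - {"dx": -0.009, "dy": 0.011, "dz": 0.1, "yaw": 0, "jaw": 0}
    - {"dx": -0.027, "dy": 0.032, "dz": 0.11, "yaw": 0, "jaw": 0}
    - {"dx": -0.048, "dy": 0.056, "dz": 0.11, "yaw": 0, "jaw": 0}
    - {"dx": -0.07, "dy": 0.082, "dz": 0.11, "yaw": 0, "jaw": 0}
    - {"dx": -0.092, "dy": 0.108, "dz": 0.11, "yaw": 0, "jaw": 0}
    - {"dx": -0.114, "dy": 0.133, "dz": 0.11, "yaw": 0, "jaw": 0}
    - {"dx": -0.136, "dy": 0.159, "dz": 0.11, "yaw": 0, "jaw": 0}
    - {"dx": -0.152, "dy": 0.177, "dz": 0.11, "yaw": 0, "jaw": 0}
    - {"dx": -0.161, "dy": 0.187, "dz": 0.11, "yaw": 0, "jaw": 0}
    - {"dx": -0.162, "dy": 0.189, "dz": 0.1, "yaw": 0, "jaw": 0}
    - {"dx": -0.162, "dy": 0.189, "dz": 0.08, "yaw": 0, "jaw": 0}
    - {"dx": -0.162, "dy": 0.189, "dz": 0.05, "yaw": 0, "jaw": 0}
    - {"dx": -0.162, "dy": 0.189, "dz": 0.03, "yaw": 0, "jaw": 0}
    - {"dx": -0.162, "dy": 0.189, "dz": 0.03, "yaw": 0, "jaw": 0}
    - {"dx": -0.162, "dy": 0.189, "dz": 0.03, "yaw": 0, "jaw": 0}

```text
clock: 17.05
eef_pos: [461.5, -95.4, 35.1]
tool_rot: [3.141, 0.001, 1.573]
force: [-0.3, 0.4, -1.3]
width: 51.6
gripper_force: 63.5
```

>>> arm_command:
  deltas:
    - {"dx": 0, "dy": 0.001, "dz": -0.01, "yaw": 0, "jaw": 0}
    - {"dx": 0, "dy": 0.001, "dz": -0.018, "yaw": 0, "jaw": 0}
    - {"dx": 0, "dy": 0.001, "dz": -0.021, "yaw": 0, "jaw": 0}
    - {"dx": 0, "dy": 0.001, "dz": -0.023, "yaw": 0, "jaw": 0}
    - {"dx": 0, "dy": 0.001, "dz": -0.023, "yaw": 0, "jaw": 0}
    - {"dx": 0, "dy": 0.001, "dz": -0.023, "yaw": 0, "jaw": 0}

```text
clock: 17.65
eef_pos: [461.0, -93.1, 12.5]
tool_rot: [3.141, 0.0, 1.575]
force: [-1.2, 0.1, -1.9]
width: 51.9
gripper_force: 63.7
```

>>> arm_command:
  deltas:
    - {"dx": 0, "dy": 0, "dz": 0, "yaw": 0, "jaw": 0.85}
    - {"dx": 0, "dy": 0, "dz": 0, "yaw": 0, "jaw": 0.85}
    - {"dx": 0, "dy": 0, "dz": 0, "yaw": 0, "jaw": 0.85}
    - {"dx": 0, "dy": 0, "dz": 0, "yaw": 0, "jaw": 0.85}
    - {"dx": 0, "dy": 0, "dz": 0.03, "yaw": 0, "jaw": 0.85}
    - {"dx": 0, "dy": 0, "dz": 0.07, "yaw": 0, "jaw": 0.9}
    - {"dx": 0, "dy": 0, "dz": 0.11, "yaw": 0, "jaw": 1}
    - {"dx": 0, "dy": 0, "dz": 0.15, "yaw": 0, "jaw": 1}

```text
clock: 18.45
eef_pos: [460.4, -93.1, 163.8]
tool_rot: [-3.141, 0.0, 1.575]
force: [1.1, 0.5, -0.4]
width: 85.5
gripper_force: 0.0
```

>>> arm_command:
  deltas:
    - {"dx": 0.157, "dy": 0.095, "dz": 0, "yaw": 35, "jaw": 1}
    - {"dx": 0.157, "dy": 0.095, "dz": 0, "yaw": 35, "jaw": 1}
    - {"dx": 0.157, "dy": 0.095, "dz": 0, "yaw": 35, "jaw": 1}
    - {"dx": 0.157, "dy": 0.095, "dz": 0, "yaw": 35, "jaw": 1}
    - {"dx": 0.157, "dy": 0.095, "dz": 0, "yaw": 35, "jaw": 1}
    - {"dx": 0.157, "dy": 0.095, "dz": -0.03, "yaw": 35, "jaw": 1}
    - {"dx": 0.157, "dy": 0.095, "dz": -0.06, "yaw": 35, "jaw": 1}
    - {"dx": 0.157, "dy": 0.095, "dz": -0.07, "yaw": 35, "jaw": 1}
    - {"dx": 0.157, "dy": 0.095, "dz": -0.07, "yaw": 35, "jaw": 1}
    - {"dx": 0.157, "dy": 0.095, "dz": -0.07, "yaw": 35, "jaw": 1}

```text
clock: 19.45
eef_pos: [618.3, 1.3, 93.3]
tool_rot: [3.141, 0.001, 2.185]
force: [0.6, -0.2, 0.6]
width: 85.7
gripper_force: 0.0
```

Run:
```python
from h import *
im,d=shot('scene');s=read_state();print(s['eef_pos'],s['tool_rot'])
print(locate('scene',d,(461,-94),54,58,5),locate('scene',d,(455,76),38,42,5))
cv2.imwrite('pics/b1.png',cv2.resize(im[100:260,210:430],(800,582),interpolation=2)[:,:,::-1])
```

```text
[618.77716767   1.39695067  93.71128467] [3.13997515e+00 1.46189508e-03 2.18503342e+00]
(array([467.59874655, -95.79860545]), 394, 533.797352832742) (array([455.50195753,  77.10277922]), 274, 271.0845802738331)
```

View pics/b1.png

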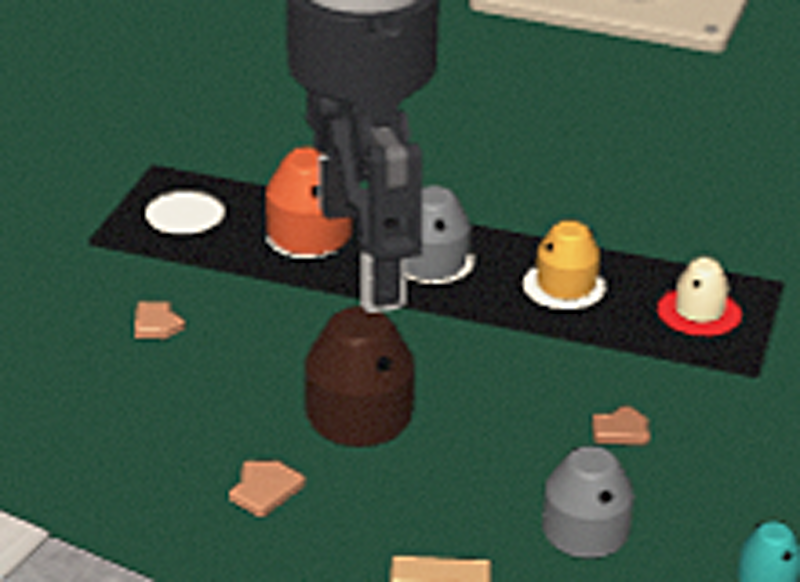

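The row is standing upright and centred so far: orange at crop (308,205), yellow (568,262) and cream (702,290). Brown is at (360,380), and the sherd at (267,487) is clear of the turned fingers.

>>> arm_command:
  deltas:
    - {"dx": -0.001, "dy": 0, "dz": -0.03, "yaw": 0, "jaw": 1}
    - {"dx": -0.001, "dy": 0, "dz": -0.055, "yaw": 0, "jaw": 1}
    - {"dx": -0.001, "dy": 0, "dz": -0.072, "yaw": 0, "jaw": 1}
    - {"dx": -0.001, "dy": 0, "dz": -0.082, "yaw": 0, "jaw": 1}
    - {"dx": -0.001, "dy": 0, "dz": -0.082, "yaw": 0, "jaw": 1}
    - {"dx": -0.001, "dy": 0, "dz": -0.082, "yaw": 0, "jaw": 0.5}
    - {"dx": -0.001, "dy": 0, "dz": -0.082, "yaw": 0, "jaw": 0}
    - {"dx": -0.001, "dy": 0, "dz": -0.082, "yaw": 0, "jaw": 0}
    - {"dx": -0.001, "dy": 0, "dz": -0.082, "yaw": 0, "jaw": 0}
    - {"dx": -0.001, "dy": 0, "dz": -0.082, "yaw": 0, "jaw": 0}
    - {"dx": -0.001, "dy": 0, "dz": -0.082, "yaw": 0, "jaw": 0}
    - {"dx": -0.001, "dy": 0, "dz": -0.082, "yaw": 0, "jaw": 0}

```text
clock: 20.7
eef_pos: [618.3, 1.8, 12.2]
tool_rot: [3.139, 0.002, 2.186]
force: [-0.5, 0.2, 5.3]
width: 59.8
gripper_force: 65.1
```

>>> arm_command:
  deltas:
    - {"dx": 0, "dy": 0, "dz": 0.015, "yaw": 0, "jaw": 0}
    - {"dx": 0, "dy": 0, "dz": 0.04, "yaw": 0, "jaw": 0}
    - {"dx": 0, "dy": 0, "dz": 0.07, "yaw": 0, "jaw": 0}
    - {"dx": -0.009, "dy": -0.01, "dz": 0.1, "yaw": -2, "jaw": 0}
    - {"dx": -0.027, "dy": -0.031, "dz": 0.12, "yaw": -6, "jaw": 0}
    - {"dx": -0.047, "dy": -0.055, "dz": 0.12, "yaw": -11, "jaw": 0}
    - {"dx": -0.067, "dy": -0.079, "dz": 0.12, "yaw": -16, "jaw": 0}
    - {"dx": -0.087, "dy": -0.102, "dz": 0.12, "yaw": -21, "jaw": 0}
    - {"dx": -0.107, "dy": -0.126, "dz": 0.12, "yaw": -26, "jaw": 0}
    - {"dx": -0.127, "dy": -0.149, "dz": 0.12, "yaw": -30, "jaw": 0}
    - {"dx": -0.143, "dy": -0.168, "dz": 0.12, "yaw": -33, "jaw": 0}
    - {"dx": -0.152, "dy": -0.178, "dz": 0.12, "yaw": -35, "jaw": 0}
    - {"dx": -0.154, "dy": -0.18, "dz": 0.11, "yaw": -35, "jaw": 0}
    - {"dx": -0.154, "dy": -0.18, "dz": 0.08, "yaw": -35, "jaw": 0}
    - {"dx": -0.154, "dy": -0.18, "dz": 0.05, "yaw": -35, "jaw": 0}
    - {"dx": -0.154, "dy": -0.18, "dz": 0.03, "yaw": -35, "jaw": 0}
    - {"dx": -0.154, "dy": -0.18, "dz": 0.03, "yaw": -35, "jaw": 0}
    - {"dx": -0.154, "dy": -0.18, "dz": 0.03, "yaw": -35, "jaw": 0}

```text
clock: 22.5
eef_pos: [463.5, -177.3, 40.1]
tool_rot: [-3.141, -0.001, 1.576]
force: [-0.9, -0.2, -2.1]
width: 59.6
gripper_force: 66.2
```

Release at z ≈ 17.5.

>>> arm_command:
  deltas:
    - {"dx": 0, "dy": -0.001, "dz": -0.01, "yaw": 0, "jaw": 0}
    - {"dx": 0, "dy": -0.001, "dz": -0.017, "yaw": 0, "jaw": 0}
    - {"dx": 0, "dy": -0.001, "dz": -0.021, "yaw": 0, "jaw": 0}
    - {"dx": 0, "dy": -0.001, "dz": -0.023, "yaw": 0, "jaw": 0}
    - {"dx": 0, "dy": -0.001, "dz": -0.023, "yaw": 0, "jaw": 0}
    - {"dx": 0, "dy": -0.001, "dz": -0.023, "yaw": 0, "jaw": 0}

```text
clock: 23.1
eef_pos: [463.0, -179.2, 17.4]
tool_rot: [3.141, 0.0, 1.575]
force: [-0.0, -0.3, -3.5]
width: 59.6
gripper_force: 66.3
```

>>> arm_command:
  deltas:
    - {"dx": 0, "dy": 0, "dz": 0, "yaw": 0, "jaw": 0.95}
    - {"dx": 0, "dy": 0, "dz": 0, "yaw": 0, "jaw": 0.95}
    - {"dx": 0, "dy": 0, "dz": 0, "yaw": 0, "jaw": 0.95}
    - {"dx": 0, "dy": 0, "dz": 0, "yaw": 0, "jaw": 0.95}
    - {"dx": 0, "dy": 0, "dz": 0.03, "yaw": 0, "jaw": 0.95}
    - {"dx": 0, "dy": 0, "dz": 0.07, "yaw": 0, "jaw": 1}
    - {"dx": 0, "dy": 0, "dz": 0.11, "yaw": 0, "jaw": 1}
    - {"dx": 0, "dy": 0, "dz": 0.15, "yaw": 0, "jaw": 1}
    - {"dx": 0, "dy": -0.04, "dz": 0.19, "yaw": 0, "jaw": 1}
    - {"dx": 0, "dy": -0.08, "dz": 0.2, "yaw": 0, "jaw": 1}
    - {"dx": 0, "dy": -0.12, "dz": 0.2, "yaw": 0, "jaw": 1}
    - {"dx": 0, "dy": -0.16, "dz": 0.2, "yaw": 0, "jaw": 1}
    - {"dx": 0, "dy": -0.2, "dz": 0.2, "yaw": 0, "jaw": 1}
    - {"dx": 0, "dy": -0.2, "dz": 0.2, "yaw": 0, "jaw": 1}
    - {"dx": 0, "dy": -0.2, "dz": 0.2, "yaw": 0, "jaw": 1}

```text
clock: 24.6
eef_pos: [462.1, -379.8, 217.0]
tool_rot: [-3.141, -0.001, 1.573]
force: [-1.0, 0.5, -0.2]
width: 85.1
gripper_force: 0.0
```

Run:
```python
from h import *
T=dict(cream=(451.6,161,5),yellow=(455,76,5),grey=(460.4,-9,5),orange=(461,-94,5),brown=(464,-179,5),spare=(666.8,147.6,0))
for c in('top','scene'):
    im,d=shot(c,'end_%s.png'%c)
    for n,t in T.items():
        r=locate(c,d,t[:2],*DIM[n],t[2]);print(c,n,t,r[0].round(1),r[1],round(r[2]))
```

```text
top cream (451.6, 161, 5) [449.1 160.9] 138 143
top yellow (455, 76, 5) [452.6  76.9] 223 226
top grey (460.4, -9, 5) [459.2  -9.1] 325 333
top orange (461, -94, 5) [458.4 -93.3] 463 470
top brown (464, -179, 5) [ 460.2 -180.3] 618 638
top spare (666.8, 147.6, 0) [665.8 147.7] 321 328
scene cream (451.6, 161, 5) [451.8 161.1] 167 171
scene yellow (455, 76, 5) [455.2  77. ] 272 271
scene grey (460.4, -9, 5) [461.6  -8.8] 388 392
scene orange (461, -94, 5) [461.2 -93. ] 530 530
scene brown (464, -179, 5) [ 462.4 -180.4] 677 687
scene spare (666.8, 147.6, 0) [668.  147.7] 574 571
```

View pics/end_scene.png

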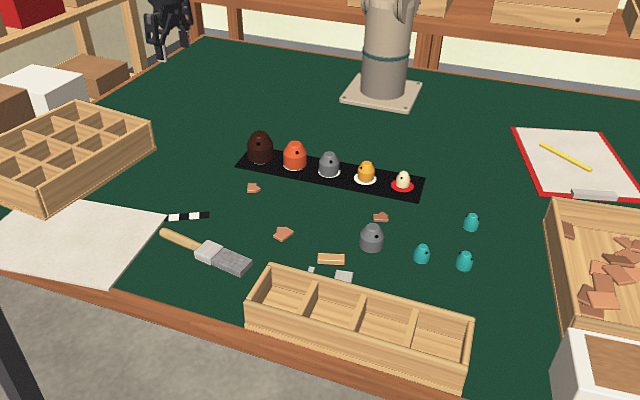

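The final picture shows all five upright in order: brown at (260,147), orange (294,155), grey (329,163), yellow (366,171) and cream on red (402,181). Each is within about 3 mm of its mark, and both greys are unmoved.

```bash
python3 -c "from cell import finish_job; print(finish_job())"
```

```text
the job is handed in; nothing more can be done
None
```

The row is finished and handed in: cream on the red mark, then yellow, grey, orange and brown on the far white mark. All five stand upright within about 3 mm of their marks, both grey weights are where they were, and it took about 25 s.

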